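Lock the drilling template onto a skateboard deck

ROBOT

A 6-joint arm with a two-finger parallel gripper is mounted at the origin on the work surface. World frame = base frame: x ahead of the robot, y to its left, z up, the work surface at z = 0. Lengths are in m, angles in degrees, forces in N, time in s.
With the tool pointing down it reaches from about 0.3 to 0.85 m from the base axis. Payload 4.2 kg.
Tool frame: the origin (TCP) lies at the very end of the fingers, on their centre line; the grasp point (between the pads) lies 19 mm behind it; z points along the fingers, y is the line along which they close (so a half turn about z gives the same grasp; the last joint's range is limited). The gripper opens to 91 mm and grips with 3 to 60 N. Pads are 32 mm wide; open, the fingers measure 118 mm over their backs; the gripper's body (76 mm by 178 mm) begins 60 mm behind the grasp point.
Start: joints at [69.614, 18.312, 89.639, -0, 72.044, -1.146], TCP at [0.189, 0.543, 0.214] pointing down, gripper open.
Joint ranges: [-177.97, 177.97], [-48.28, 115.42], [12.27, 149.76], [-77.06, 257.06], [2.81, 150.46], [-146.56, 146.56]. Speed limits (degrees/s): [147.25, 147.25, 180, 180, 180, 180].

INTERFACE

Orientations are given as a 3x3 rotation matrix whose columns are the frame's x, y, z axes.
In Python, from rig import arm, eyes, workorder gives the robot as it stands.
- The arm moves only by the tool arm_command, never from a script. Its argument "moves" is a list of rows, each a list of 7 numbers: the finger opening in cm, from 0 to 9.12, then the shift along the tool's x, y, z in cm, then the turn, a rotation vector about the tool's x, y, z in rad. In form: [[hand, dx, dy, dz, rx, ry, rz], ...]. A call has 1 to 5 rows; each row is the pose to reach, as a shift and turn from the pose commanded when the call began, along the tool's axes at that moment; what a row does not reach only later rows make up. A row lasts 1/12 s, in which the tool goes at most 41.7 mm and 7.16 degrees, less where a joint would pass 70% of its speed; a pose out of reach is approached as far as the arm can. A call with a gripper value outside its range is refused whole. The fingers move at their own pace and stop on an object; the grip force is fixed at half the most. Time passes only in rows, so rows that repeat a pose let the fingers close. It gives the time, the measured TCP pose, the force, the opening and the grip force at its end, in the units of the state.
- arm.get_state(): the state, without advancing time (a new reading comes with each control period).
- eyes.grab_frame(name): name is "side" or "top" or "wrist"; returns the picture (480x640x3 uint8, blue, green, red); there is no depth.
- eyes.calibration(name): a dict with "vertical_fov" (degrees; the focal length in pixels is half the picture's height over the tangent of half this angle, whatever the lens; pixels are square), "cx", "cy" (the principal point, pixels), "R" (3x3) and "t" (3): a world point X has camera coordinates R X + t. Camera axes: x right, y down, z forward; pixel columns grow to the right and rows downward; lengths in m; the calibration is good to about 2 mm. The wrist camera is an equidistant fisheye: a pixel r from the principal point sees the ray r / f radians off the axis. A picture is of the moment at which its call begins: read the wrist's pose just before it. calibration takes no time and is no camera call; for the wrist camera it gives the pose at the moment of the call.
- workorder.hand_in(): hands the job in; it is judged then, once.
The state is a dict: "clock": time; "qpos": joint angles; "qvel": joint speeds; "joint_torque": joint torques, N m; "eef_pos": TCP position; "tcp_rot": TCP orientation; "ft_force": force on the tool from outside, world axes, zero at the start; "moment": the same for the moment, N m; "finger_gap": finger opening in m; "finger_force": force on a finger pad.
Only numpy, scipy, OpenCV 4.12 (cv2) and the standard library are available. Lean on these libraries where they do the work, as an engineer would, in place of code of your own. Each camera call takes 0.05 s, during which the arm holds its last target. There are 200 camera calls.

TASK

Pick up the dark metal drilling template by its orange grip and fit it on the blue deck on the sloping stand: pass the wide ends of its two keyholes over the brass stud heads until the plate lies flat on the deck, then slide it down the slope until the studs are fully home in the narrow ends, and let go. The studs' exact place along the deck is not known, so feel for them gently: never load the template against the deck or studs with more than 40 N, and leave the other things on the bench where they are.

Things in the scene. Friction and masses are not known exactly. Their poses are not given: they have to be found in the camera images.
- template: Loose dark grey metal drilling template, plate 96 (its x) x 130 (y) x 6 mm, 0.2 to 0.45 kg, flat on the bench at first. Origin: centre of the underside, z out of the top. Centred on top, an orange grip fin 14 thick (x) x 56 long (y), from z = 6 to 40 mm. Two through keyholes at y = +42 and -42 mm, wide ends towards -x, narrow ends towards +x. Brass drill bushes: look only.
- wide (a point): Point on the template's underside midway between the centres of the two wide keyhole ends: (-12, 0, 0) mm in its frame. Each wide end is an octagon 20 mm across flats. With the studs in the wide ends this point is at x = 0, z = 0 of the deck's frame.
- narrow (a point): Point on the template's underside midway between the narrow ends: (+12, 0, 0) mm in its frame. The slots are 10.5 mm wide and end at a flat wall at template x = 17.25 mm. Fully home, the walls rest on the stud necks and this point is at x = -1.75 mm, z = 0 of the deck's frame, template x pointing as deck x.
- deck: Blue skateboard deck 150 mm wide, 560 long, 12 thick, on rubber mounts that give 1 mm per 8 N square to its face, else fixed; flat top face sloping 20 degrees down towards the robot. Origin: on the top face, mid-width, 100 mm above the bench, 170 mm from its left end; x straight up the slope, y along the deck, z square out of the face. Two headed studs stand on it (see jig).
- jig: Fixed stand (wooden base, steel posts) carrying deck and studs; origin on the bench below the deck's. The studs are fixed to the deck at x = 0, y = s+42 and s-42 mm of the deck's frame; s is anywhere from -9 to +9 mm, not measured. Stud: neck 7 mm diameter up to 8 mm off the face, then a brass head 16 mm diameter up to 13 mm, top rim chamfered 1.5 mm.
- wheel_a: Loose yellow skateboard wheel, 55 mm diameter, 34 high, lying flat; origin centre of its underside. Leave it.
- wheel_b: A second loose yellow wheel, 55 mm diameter, 34 high, lying flat. Leave it.
- truck: Loose skateboard truck (axle 200 mm along its y with two yellow 55 mm wheels, metal hanger), standing on the bench; origin on the bench under its middle. Leave it.
- bolt_jar: Small clear jar with a red cap, 56 mm diameter, 65 high; origin centre of its underside. Leave it.
- wrench: Steel wrench 150 mm long lying on the bench. Leave it.
- riser: Black rubber riser pad 60 x 85 x 12 mm lying on the bench; origin centre of its underside. Leave it.
Mind the look-alikes: they are no part of the job. Leave any turquoise or white look-alike of the template alone.

How it is judged:
By the outcome, as a careful person would: the job done as asked, in the order asked, and still so for the second after the job is handed in, with the robot touching nothing.
It also fails if it takes over 64 s, if anything falls off the work surface, if the arm or the gripper's body presses on something with over 40 N, if the wrist force passes 120 N, or if a joint passes its speed limit or range.

## Working session

There is one attempt and no reset: what is moved stays moved. The work goes in short steps, Python scripts to look and compute and a tool call to move; the robot and the scene stay as the last step left them, time stands still between calls to the robot, and variables do not carry over. Pictures are saved under pics/ and viewed, at most 10 in all, crops included, and the job is handed in when it is done.

Besides the shell and the picture viewer there is one more tool, called after "Emit:" as a command line: name --pt "numbers of a row" for each row, then --argument value for the rest. arm_command: Moves the arm, as the interface text tells. Its arguments: {"type":"object","properties":{"moves":{"type":"array"}},"required":["moves"]}

```bash
mkdir -p pics; ls; cat > h.py <<'E'
import numpy as np, cv2
from rig import arm, eyes, workorder
def f(c): return 240/np.tan(np.radians(c["vertical_fov"]/2))
def ray(name,u,v,c=None):
    c=c or eyes.calibration(name); R=np.array(c["R"]);t=np.array(c["t"]); F=f(c)
    x,y=u-c["cx"],v-c["cy"]
    if name=="wrist":
        r=np.hypot(x,y); a=r/F; d=np.array([x/r*np.sin(a),y/r*np.sin(a),np.cos(a)]) if r>0 else np.array([0,0,1.])
    else: d=np.array([x/F,y/F,1.])
    return -R.T@t, R.T@d
def onz(name,u,v,z,c=None):
    o,d=ray(name,u,v,c); return o+d*(z-o[2])/d[2]
def proj(name,X,c=None):
    c=c or eyes.calibration(name); p=np.array(c["R"])@np.array(X)+np.array(c["t"]); F=f(c)
    if name=="wrist":
        r=np.hypot(p[0],p[1]); a=np.arctan2(r,p[2]); return c["cx"]+F*a*p[0]/r, c["cy"]+F*a*p[1]/r
    return c["cx"]+F*p[0]/p[2], c["cy"]+F*p[1]/p[2]
def snap(name,fn):
    im=eyes.grab_frame(name); cv2.imwrite("pics/"+fn,im); return im
E
python3 - <<'E'
from h import *
snap("top","t0.png");snap("side","s0.png")
for n in("top","side","wrist"):
    c=eyes.calibration(n);print(n,f(c),np.round(c["R"],3).tolist(),np.round(-np.array(c["R"]).T@c["t"],3))
s=arm.get_state();print(s["eef_pos"],np.round(s["tcp_rot"],3).tolist(),s["clock"])
E
```

```text
pics
top 563.9834932817199 [[0.024, -1.0, 0.002], [-0.994, -0.024, -0.105], [0.105, 0.0, -0.994]] [0.391 0.158 1.465]
side 456.0875092130697 [[0.972, -0.233, -0.024], [-0.138, -0.486, -0.863], [0.189, 0.842, -0.505]] [ 0.35  -0.621  0.569]
wrist 371.64829954431775 [[0.331, 0.944, -0.001], [0.91, -0.319, 0.263], [0.248, -0.088, -0.965]] [0.12  0.568 0.384]
[0.18932246 0.54245264 0.21321736] [[-0.944, 0.33, -0.001], [0.33, 0.944, -0.001], [0.0, -0.002, -1.0]] 0.1
```

View pics/t0.png

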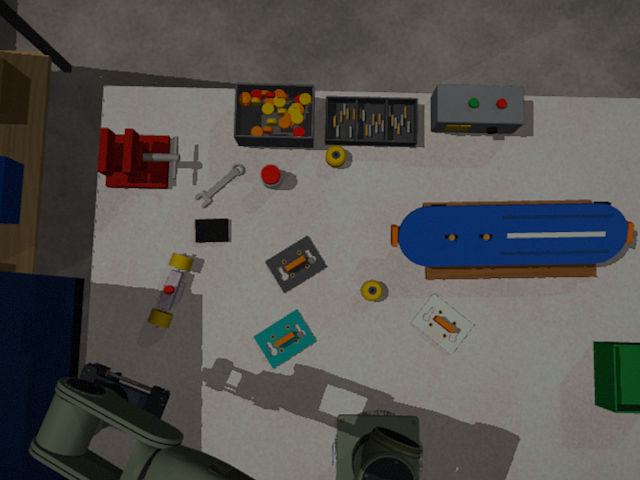

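View pics/s0.png

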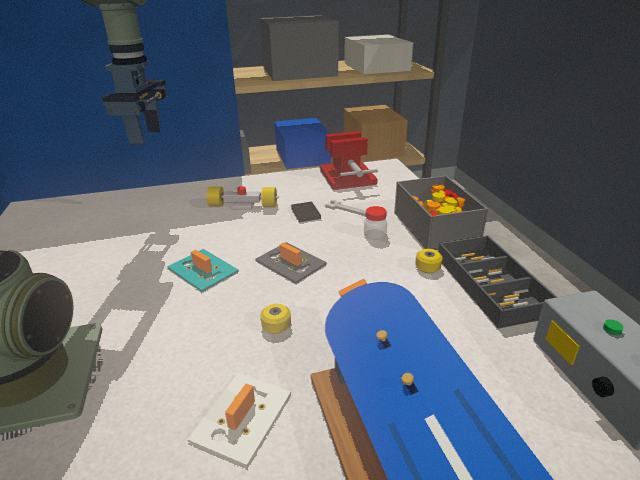

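Candidates for the template in the top view are dark grey (296,264), turquoise (285,339), white (443,324), and the black riser (212,230). The dark grey plate with the orange fin at (296,264) is the one. The brass studs are at about (452,237) and (487,237) on the blue deck. Next is a close crop of both.

```bash
python3 - <<'E'
from h import *
im=cv2.imread("pics/t0.png")
a=cv2.resize(im[229:299,256:336],None,fx=7,fy=7,interpolation=cv2.INTER_CUBIC)
b=cv2.resize(im[190:290,385:645-5],None,fx=3,fy=3,interpolation=cv2.INTER_CUBIC)
o=np.zeros((600,800,3),np.uint8); o[:280,:320]=cv2.resize(a,(320,280)); o[300:600,:b.shape[1]]=b
o[:300,340:740]=cv2.resize(im[212:257,440:500],(400,300),interpolation=cv2.INTER_CUBIC)
cv2.imwrite("pics/c0.png",o)
# orange fin mask in top
hsv=cv2.cvtColor(im,cv2.COLOR_BGR2HSV)
m=cv2.inRange(hsv,(5,150,120),(20,255,255))[229:299,256:336]
ys,xs=np.nonzero(m);print(xs.mean()+256,ys.mean()+229,len(xs), cv2.minAreaRect(np.c_[xs,ys].astype(np.float32)))
print(onz("top",xs.mean()+256,ys.mean()+229,.038))
for u,v in((452,237),(487,237)): print(onz("top",u,v,.112))
E
```

```text
294.7920792079208 262.6831683168317 101 ((38.668540954589844, 33.76966094970703), (4.76999044418335, 20.881959915161133), 57.9946174621582)
[0.47951384 0.21773018 0.038     ]
[ 0.54605991 -0.163103    0.112     ]
[ 0.54809263 -0.24765671  0.112     ]
```

View pics/c0.png

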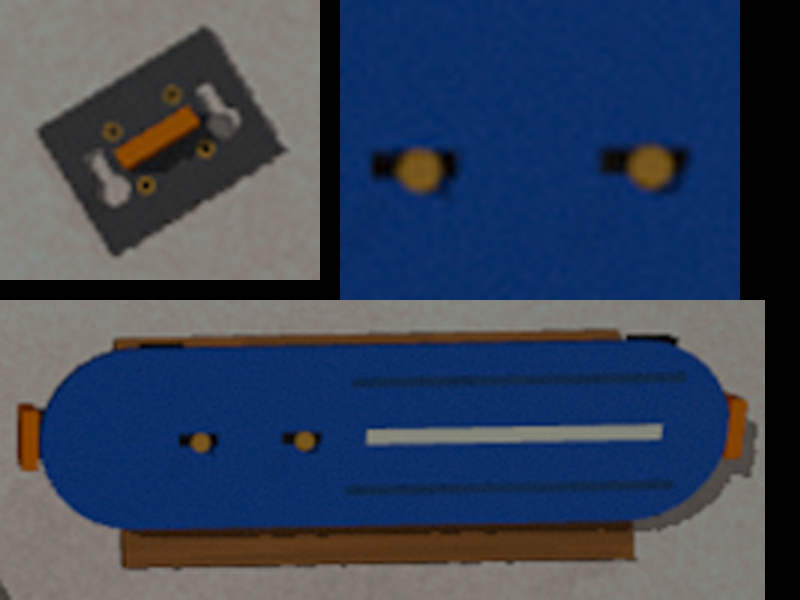

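The crop confirms it: the dark plate's fin runs up-right, and the wide keyhole ends are at lower right of each slot, so template +x points up-left in the picture. Template yaw is about 33.5°. Stud spacing measures 84.6 mm against 84 mm expected, with deck yaw about 2°.

```bash
cat >> h.py <<'E'
from scipy.spatial.transform import Rotation as Rn
def goto(p,R,s=None):
    s=s or arm.get_state(); R0=np.array(s["tcp_rot"]); 
    d=R0.T@(np.array(p)-s["eef_pos"])*100; r=Rn.from_matrix(R0.T@R).as_rotvec()
    print("shift cm",np.round(d,2),"rot",np.round(r,4),"|d|",np.linalg.norm(d).round(2),"deg",np.degrees(np.linalg.norm(r)).round(1))
def down(yaw):
    a=np.radians(yaw); y=np.array([np.cos(a),np.sin(a),0]); z=np.array([0,0,-1.]); return np.c_[np.cross(y,z),y,z]
E
python3 -c "
from h import *
goto([.4795,.218,.13],down(33.5))"
```

```text
shift cm [-38.09 -21.06   8.35] rot [-1.500e-03  5.000e-04  6.503e-01] |d| 44.32 deg 37.3
```

Emit:
arm_command --pt "9 -3.5 -1.9 0.5 0 0 0" --pt "9 -7 -3.8 1 0 0 0" --pt "9 -10.5 -5.8 1.5 0 0 0" --pt "9 -14 -7.7 2 0 0 0" --pt "9 -17.5 -9.7 2.5 0 0 0"

```text
clock: 0.52
eef_pos: [0.3234, 0.3921, 0.1884]
tcp_rot: [[-0.944, 0.329, -0.0], [0.329, 0.944, -0.0], [0.0, -0.0, -1.0]]
ft_force: [0.3, 0.6, -0.3]
finger_gap: 0.0896
finger_force: 0.0
```

Emit:
arm_command --pt "9 -3.5 -1.9 0.5 0 0 0.12" --pt "9 -7 -3.8 1 0 0 0.24" --pt "9 -10.5 -5.8 2 0 0 0.36" --pt "9 -14 -7.7 3 0 0 0.48" --pt "9 -17.5 -9.7 4 0 0 0.6"

```text
clock: 0.93
eef_pos: [0.4568, 0.2427, 0.1484]
tcp_rot: [[-0.588, 0.809, -0.0], [0.809, 0.588, 0.0], [0.0, 0.0, -1.0]]
ft_force: [0.3, 0.5, -0.5]
finger_gap: 0.0904
finger_force: 0.0
```

```bash
python3 - <<'E'
from h import *
goto([.4795,.218,.13],down(33.5))
s=arm.get_state();print(s["eef_pos"],s["ft_force"],s["clock"])
import json
c=eyes.calibration("wrist"); json.dump({k:np.array(v).tolist() for k,v in c.items()},open("w1.json","w")) if isinstance(c,dict) else 0
snap("wrist","w1.png")
E
```

```text
shift cm [-3.33  0.38  1.84] rot [ 0.0001 -0.0002  0.0444] |d| 3.83 deg 2.5
[0.45684562 0.24272102 0.14842627] [ 0.29573141  0.4851777  -0.48092704] 0.9333
```

View pics/w1.png

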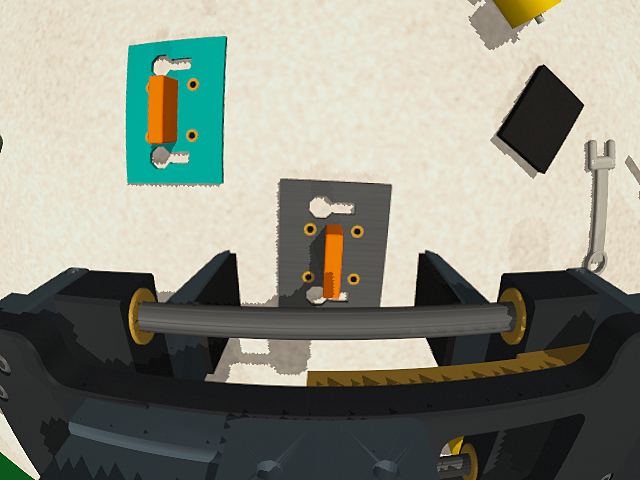

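The wrist view shows the dark template's far corners at (280,179) and (392,184), and bushes at (310,230), (357,231), (308,276), (353,279). The fin's top edge runs from (333,228) to (333,297).

```bash
python3 - <<'E'
from h import *; import json
c=json.load(open("w1.json"))
P=lambda u,v,z:onz("wrist",u,v,z,c)[:2]
A=P(280,179,.006);B=P(392,184,.006)
print(A,B,np.linalg.norm(A-B),np.degrees(np.arctan2(*(B-A)[::-1])))
x=(B-A)/np.linalg.norm(B-A);y=np.array([-x[1],x[0]]);print("ctr from edge",(A+B)/2-.065*y)
b=[P(*q,.006) for q in((310,230),(357,231),(308,276),(353,279))]
print("bush",np.mean(b,0),[np.degrees(np.arctan2(*(b[i]-b[j])[::-1])) for i,j in((1,0),(3,2),(0,2),(1,3))])
# fin top end far: corners ~ (329,224),(342,225)
print("fin far",P(336,224,.04),"expect at +28 y:",np.mean(b,0)+.028*y)
E
```

```text
[0.40528231 0.24746331] [0.48531601 0.30041559] 0.0959652962452104 33.48961321714153
ctr from edge [0.48116523 0.21973037]
bush [0.4810978 0.2187933] [np.float64(34.68101920380117), np.float64(31.75101373890462), np.float64(122.76164732028755), np.float64(122.75334521444482)]
fin far [0.46154459 0.2499768 ] expect at +28 y: [0.4656478  0.24214491]
```

```bash
python3 -c "
from h import *
goto([.481,.2192,.011],down(33.3))"
```

```text
shift cm [-2.58  0.65 13.56] rot [-0.0023  0.0051  0.0403] |d| 13.82 deg 2.3
```

Emit:
arm_command --pt "9 -2.58 0.65 3 0 0 0.04" --pt "9 -2.58 0.65 7 0 0 0.04" --pt "9 -2.58 0.65 10.5 0 0 0.04" --pt "9 -2.58 0.65 13.5 0 0 0.04" --pt "9 -2.58 0.65 13.7 0 0 0.04"

```text
clock: 1.4
eef_pos: [0.4741, 0.2262, 0.0076]
tcp_rot: [[-0.561, 0.828, -0.007], [0.828, 0.561, -0.003], [0.001, -0.008, -1.0]]
ft_force: [0.1, -0.4, 0.2]
finger_gap: 0.0899
finger_force: 0.0
```

Emit:
arm_command --pt "0 0 0 0 0 0 0" --pt "0 0 0 0 0 0 0" --pt "0 0 0 0 0 0 0" --pt "0 0 0 0 0 0 0" --pt "0 0 0 0 0 0 0"

```text
clock: 1.82
eef_pos: [0.4772, 0.228, 0.0134]
tcp_rot: [[-0.561, 0.828, 0.002], [0.828, 0.561, 0.001], [-0.0, 0.003, -1.0]]
ft_force: [0.3, -0.8, 0.7]
finger_gap: 0.0597
finger_force: 0.0
```

Emit:
arm_command --pt "0 0 0 0 0 0 0" --pt "0 0 0 0 0 0 0" --pt "0 0 0 0 0 0 0"

```text
clock: 2.07
eef_pos: [0.4766, 0.2276, 0.0123]
tcp_rot: [[-0.561, 0.828, 0.0], [0.828, 0.561, 0.0], [-0.0, 0.001, -1.0]]
ft_force: [-0.2, -0.8, -0.5]
finger_gap: 0.0391
finger_force: 0.0
```

Emit:
arm_command --pt "4 -0.5 -0.1 0.1 0 0 0" --pt "4 -0.95 -0.1 0.2 0 0 0" --pt "4 -0.95 -0.1 0.2 0 0 0" --pt "0 -0.95 -0.1 0.2 0 0 0" --pt "0 -0.95 -0.1 0.2 0 0 0"

```text
clock: 2.48
eef_pos: [0.4811, 0.2189, 0.0098]
tcp_rot: [[-0.56, 0.828, -0.0], [0.828, 0.56, 0.0], [0.0, -0.0, -1.0]]
ft_force: [0.4, 0.8, -0.2]
finger_gap: 0.0292
finger_force: 0.0
```

Emit:
arm_command --pt "0 0 0 0 0 0 0" --pt "0 0 0 0 0 0 0" --pt "0 0 0 0 0 0 0" --pt "0 0 0 0 0 0 0" --pt "0 0 0 0 0 0 0"

```text
clock: 2.9
eef_pos: [0.4805, 0.2189, 0.0099]
tcp_rot: [[-0.561, 0.828, -0.001], [0.828, 0.561, -0.0], [0.0, -0.001, -1.0]]
ft_force: [-1.7, -2.2, 1.2]
finger_gap: 0.0138
finger_force: 30.0
```

Emit:
arm_command --pt "0 0 0 0 0 0 0" --pt "0 0 0 0 0 0 0" --pt "0 0 0 0 0 0 0"

```text
clock: 3.15
eef_pos: [0.4805, 0.2188, 0.0099]
tcp_rot: [[-0.561, 0.828, -0.001], [0.828, 0.561, -0.0], [0.0, -0.001, -1.0]]
ft_force: [-2.3, -1.6, 1.2]
finger_gap: 0.0137
finger_force: 30.0
```

Emit:
arm_command --pt "0 0 0 -2 0 0 0" --pt "0 0 0 -5 0 0 0" --pt "0 0 0 -9 0 0 0" --pt "0 0 0 -13 0 0 0" --pt "0 0 0 -16 0 0 0"

```text
clock: 3.57
eef_pos: [0.482, 0.2196, 0.1726]
tcp_rot: [[-0.561, 0.828, 0.003], [0.828, 0.561, 0.002], [-0.0, 0.004, -1.0]]
ft_force: [-0.0, 0.6, -4.0]
finger_gap: 0.0136
finger_force: 30.0
```

Emit:
arm_command --pt "0 0 0 -1 0 0 0" --pt "0 0 0 -1 0 0 0" --pt "0 0 0 -1 0 0 0"

```text
clock: 3.82
eef_pos: [0.4803, 0.2188, 0.1783]
tcp_rot: [[-0.561, 0.828, -0.002], [0.828, 0.561, -0.001], [0.0, -0.002, -1.0]]
ft_force: [0.2, -0.2, -3.4]
finger_gap: 0.0139
finger_force: 30.0
```

```bash
cat >> h.py <<'E'
def deckR(yaw,pitch=20):
    return Rn.from_euler("ZY",[yaw,-pitch],degrees=True).as_matrix()
def toolR(yaw,pitch=20):
    D=deckR(yaw,pitch); return np.c_[D[:,1],D[:,0],-D[:,2]]
E
python3 -c "
from h import *
goto([.56,-.355,.25],toolR(2.4)); print(deckR(2.4).round(3))
s=arm.get_state(); print(s['ft_force'],s['moment'])"
```

```text
shift cm [-51.98 -25.58  -7.14] rot [-0.3421 -0.0965  0.5476] |d| 58.37 deg 37.4
[[ 0.939 -0.042 -0.342]
 [ 0.039  0.999 -0.014]
 [ 0.342  0.     0.94 ]]
[ 0.17050469 -0.20359213 -3.36713019] [-0.03874932  0.11236831 -0.01222144]
```

Emit:
arm_command --pt "0 -2 -1 -1 0 0 0" --pt "0 -5 -2.5 -2 0 0 0" --pt "0 -8.5 -4.2 -3 0 0 0" --pt "0 -12 -5.9 -4 0 0 0" --pt "0 -15.5 -7.6 -5 0 0 0"

```text
clock: 4.23
eef_pos: [0.5034, 0.0465, 0.2268]
tcp_rot: [[-0.561, 0.828, -0.006], [0.828, 0.561, -0.0], [0.003, -0.006, -1.0]]
ft_force: [1.0, -0.3, -5.0]
finger_gap: 0.0137
finger_force: 30.0
```

Emit:
arm_command --pt "0 -3.4 -1.7 -0.5 0 0 0" --pt "0 -6.8 -3.4 -1 0 0 0" --pt "0 -10.2 -5.1 -1.5 0 0 0" --pt "0 -13.6 -6.8 -2 0 0 0" --pt "0 -17 -8.5 -2.1 0 0 0"

```text
clock: 4.65
eef_pos: [0.529, -0.142, 0.248]
tcp_rot: [[-0.56, 0.828, -0.005], [0.828, 0.56, 0.002], [0.004, -0.003, -1.0]]
ft_force: [0.7, 0.2, -3.5]
finger_gap: 0.0139
finger_force: 30.0
```

Emit:
arm_command --pt "0 -3.5 -1.7 0 -0.068 -0.019 0.11" --pt "0 -7 -3.4 0 -0.137 -0.039 0.219" --pt "0 -11 -5.1 0 -0.205 -0.058 0.329" --pt "0 -15 -7 0 -0.274 -0.077 0.438" --pt "0 -19 -9 0 -0.342 -0.0965 0.5476"

```text
clock: 5.07
eef_pos: [0.5595, -0.3425, 0.2464]
tcp_rot: [[-0.059, 0.943, 0.327], [0.998, 0.055, 0.021], [0.002, 0.328, -0.945]]
ft_force: [1.2, 1.3, -3.9]
finger_gap: 0.0139
finger_force: 30.0
```

Emit:
arm_command --pt "0 0 0 0 0 0 0" --pt "0 0 0 0 0 0 0" --pt "0 0 0 0 0 0 0" --pt "0 0 0 0 0 0 0"

```text
clock: 5.4
eef_pos: [0.5604, -0.3392, 0.2486]
tcp_rot: [[-0.067, 0.943, 0.326], [0.998, 0.063, 0.021], [-0.0, 0.327, -0.945]]
ft_force: [0.3, -0.5, -3.1]
finger_gap: 0.014
finger_force: 30.0
```

```bash
python3 - <<'E'
from h import *; import json
goto([.56,-.355,.25],toolR(2.4))
c=eyes.calibration("wrist"); json.dump({k:np.array(v).tolist() for k,v in c.items()},open("w2.json","w"))
snap("wrist","w2.png")
E
```

```text
shift cm [-1.57 -0.1  -0.18] rot [-0.0161 -0.0079  0.0236] |d| 1.58 deg 1.7
```

View pics/w2.png

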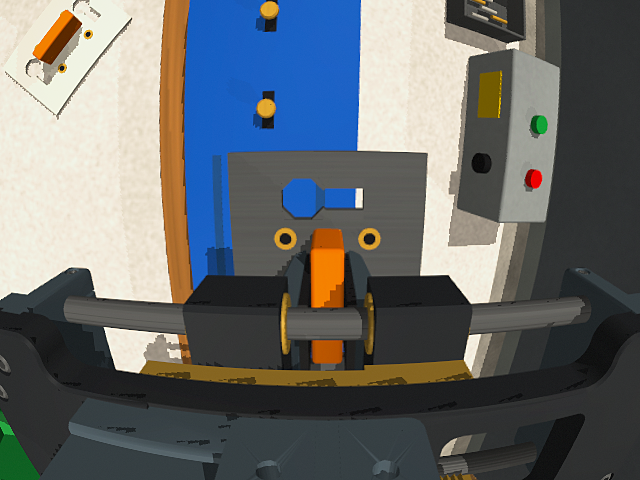

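The wrist view shows stud heads at (269,10) and (266,107), held-plate far corners at (228,152) and (427,153), and one keyhole with wide end at (302,198). The plate is still square in the grip.

```bash
python3 - <<'E'
from h import *; import json
c=json.load(open("w2.json")); s=arm.get_state(); R=np.array(s["tcp_rot"]);p=s["eef_pos"]
a=onz("wrist",269,10,.1122,c);b=onz("wrist",266,107,.1122,c);print(a,b,np.linalg.norm(a-b))
d=a-b; yaw=np.degrees(np.arctan2(-d[0],d[1]));print("yaw",yaw,"mid",(a+b)/2)
o,_=ray("wrist",320,240,c); 
def tool(u,v,zt):  # intersect with tool plane z=zt
    o,d=ray("wrist",u,v,c); o=R.T@(o-p); d=R.T@d; return (o+d*(zt-o[2])/d[2])*1e3
for q in((228,152),(427,153),(302,198),(363,198),(285,238),(370,238)): print(q,tool(*q,.0039).round(1))
im=cv2.imread("pics/t0.png")
# deck edges in top image
h=cv2.cvtColor(im,cv2.COLOR_BGR2HSV); m=cv2.inRange(h,(105,150,60),(125,255,255))[190:285,385:640]
cols=range(60,190,5); top=[];bot=[]
for k in cols:
    r=np.nonzero(m[:,k])[0]; top.append(onz("top",k+385,190+r[0]-.5,.1256)[:2]); bot.append(onz("top",k+385,190+r[-1]+.5,.0744)[:2])
for e in(top,bot):
    e=np.array(e); f1=np.polyfit(e[:,1],e[:,0],1); print("edge yaw",-np.degrees(np.arctan(f1[0])), "x at y=-.205", np.polyval(f1,-.205))
E
```

```text
[ 0.54737422 -0.16210919  0.1122    ] [ 0.55085102 -0.24444349  0.1122    ] 0.0824076844317724
yaw 2.4180431131804925 mid [ 0.54911262 -0.20327634  0.1122    ]
(228, 152) [ 65.9 -46.9   3.9]
(427, 153) [65.2 48.   3.9]
(302, 198) [ 43.1 -11.7   3.9]
(363, 198) [43.  17.4  3.9]
(285, 238) [ 23.2 -20.4   3.9]
(370, 238) [23.1 21.3  3.9]
edge yaw 2.3868938183601256 x at y=-.205 0.6226006967171563
edge yaw 2.4546869520819814 x at y=-.205 0.48096281751895625
```

```bash
cat >> h.py <<'E'
D0=np.array([.5525,-.2043,.100]); YAW=2.42; T=np.array([-.5,-.8,9.9])  # TCP in template, mm
def tcp_for(x,y,h): # template origin at deck(x,y,h) mm, relative to stud mid
    return D0+deckR(YAW)@((np.array([x,y,h])+T)/1e3)
def where():
    s=arm.get_state(); d=deckR(YAW).T@(s["eef_pos"]-D0)*1e3-T
    e=Rn.from_matrix(toolR(YAW).T@np.array(s["tcp_rot"])).as_rotvec(degrees=True)
    print("tmpl deck mm",d.round(2),"roterr deg",e.round(2),"F deck",(deckR(YAW).T@s["ft_force"]).round(2),"M",np.round(s["moment"],2),"t",s["clock"],"gap",s["finger_gap"])
E
python3 -c "
from h import *
where();goto(tcp_for(12,0,35),toolR(YAW))"
```

```text
tmpl deck mm [  54.09 -134.22  129.59] roterr deg [ 0.86  0.4  -1.38] F deck [-0.75  0.41 -3.23] M [-0.1   0.44  0.01] t 5.45 gap 0.013985025023093081
shift cm [13.45 -3.74  9.61] rot [-0.015  -0.0071  0.0241] |d| 16.95 deg 1.7
```

Emit:
arm_command --pt "0 3 -1 1.5 -0.015 -0.007 0.024" --pt "0 6 -2 3 -0.015 -0.007 0.024" --pt "0 9 -3 5 -0.015 -0.007 0.024" --pt "0 11.5 -3.7 7 -0.015 -0.007 0.024" --pt "0 13.45 -3.74 8.5 -0.015 -0.007 0.024"

```text
clock: 5.87
eef_pos: [0.5423, -0.2029, 0.1556]
tcp_rot: [[-0.044, 0.94, 0.34], [0.999, 0.041, 0.016], [0.001, 0.34, -0.94]]
ft_force: [-0.9, -0.1, -3.5]
finger_gap: 0.0137
finger_force: 30.0
```

Emit:
arm_command --pt "0 0 0 0.5 0 0 0" --pt "0 0 0 1 0 0 0" --pt "0 0 0 1 0 0 0" --pt "0 0 0 1 0 0 0"

```text
clock: 6.2
eef_pos: [0.5493, -0.2077, 0.1492]
tcp_rot: [[-0.041, 0.938, 0.345], [0.999, 0.039, 0.011], [-0.003, 0.346, -0.938]]
ft_force: [-0.5, -0.1, -3.8]
finger_gap: 0.0136
finger_force: 30.0
```

```bash
python3 - <<'E'
from h import *; import json
where();goto(tcp_for(12,0,35),toolR(YAW))
c=eyes.calibration("wrist"); json.dump({k:np.array(v).tolist() for k,v in c.items()},open("w3.json","w"))
im=snap("wrist","w3.png"); cv2.imwrite("pics/w3c.png",cv2.resize(im[120:300,220:440],None,fx=3,fy=3,interpolation=cv2.INTER_CUBIC))
E
```

```text
tmpl deck mm [14.17 -2.42 37.52] roterr deg [-0.22 -0.19  0.04] F deck [-1.78 -0.04 -3.4 ] M [-0.07  0.51 -0.01] t 6.2 gap 0.013581157967762292
shift cm [ 0.24 -0.22  0.25] rot [ 0.0038  0.0033 -0.0006] |d| 0.41 deg 0.3
```

View pics/w3c.png

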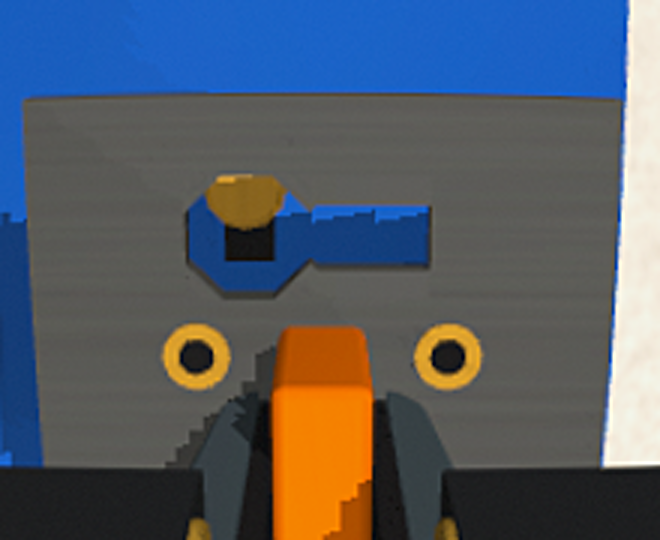

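Through the left wide hole the brass head shows at crop (245,~190), which is full picture (301.7,183). The octagon centre is at crop (247,240).

```bash
python3 - <<'E'
from h import *; import json
c=json.load(open("w3.json")); s=arm.get_state(); R=np.array(s["tcp_rot"]);p=s["eef_pos"]
D=deckR(YAW)
for v in (182,184):
    a=onz("wrist",301.7,v,.1122,c); print("head deck mm rel",(D.T@(a-D0)*1e3).round(2),"expect 0,42,13")
def tool(u,v,zt):
    o,d=ray("wrist",u,v,c); o=R.T@(o-p); d=R.T@d; return (o+d*(zt-o[2])/d[2])*1e3
for q in((220+247/3,200),(220+430/3,199),(228,153),(427.3,153),(285.3,238.7),(369.3,238.7)): print(q,tool(*q,.0039).round(1))
where()
E
```

```text
head deck mm rel [ 0.61 43.32 12.76] expect 0,42,13
head deck mm rel [ 0.6  42.19 12.77] expect 0,42,13
(302.3333333333333, 200) [ 42.5 -11.    3.9]
(363.33333333333337, 199) [42.9 18.2  3.9]
(228, 153) [ 65.8 -46.5   3.9]
(427.3, 153) [65.7 48.8  3.9]
(285.3, 238.7) [ 23.2 -19.7   3.9]
(369.3, 238.7) [23.1 21.6  3.9]
tmpl deck mm [14.2  -2.72 37.74] roterr deg [-0.24 -0.2   0.06] F deck [-1.61 -0.28 -3.22] M [-0.09  0.44 -0.01] t 6.25 gap 0.01353609641212908
```

Emit:
arm_command --pt "0 0.15 -0.1 0.5 0.004 0.0035 -0.001" --pt "0 0.33 -0.2 1 0.004 0.0035 -0.001" --pt "0 0.33 -0.2 1.6 0.004 0.0035 -0.001" --pt "0 0.33 -0.2 1.8 0.004 0.0035 -0.001" --pt "0 0.33 -0.2 1.8 0.004 0.0035 -0.001"

```text
clock: 6.67
eef_pos: [0.5521, -0.2037, 0.1298]
tcp_rot: [[-0.042, 0.94, 0.339], [0.999, 0.039, 0.016], [0.002, 0.339, -0.941]]
ft_force: [-0.7, 0.6, -4.2]
finger_gap: 0.0134
finger_force: 30.0
```

Emit:
arm_command --pt "0 0 0 0 0 0 0" --pt "0 0 0 0 0 0 0" --pt "0 0 0 0 0 0 0"

```text
clock: 6.92
eef_pos: [0.5526, -0.2038, 0.1312]
tcp_rot: [[-0.042, 0.939, 0.341], [0.999, 0.039, 0.015], [0.001, 0.341, -0.94]]
ft_force: [0.9, 0.3, -3.3]
finger_gap: 0.0137
finger_force: 30.0
```

```bash
python3 -c "
from h import *
where();goto(tcp_for(12.2,.6,15),toolR(YAW))"
```

```text
tmpl deck mm [11.31  1.25 19.33] roterr deg [0.07 0.05 0.02] F deck [-0.26  0.28 -3.46] M [-0.14  0.54 -0.01] t 6.9167 gap 0.013688715341783512
shift cm [-0.07  0.09  0.43] rot [-0.0012 -0.0009 -0.0003] |d| 0.45 deg 0.1
```

Emit:
arm_command --pt "0 -0.07 0.09 0.2 0 0 0" --pt "0 -0.07 0.09 0.4 0 0 0" --pt "0 -0.07 0.09 0.55 0 0 0" --pt "0 -0.07 0.09 0.65 0 0 0" --pt "0 -0.07 0.09 0.75 0 0 0"

```text
clock: 7.33
eef_pos: [0.5559, -0.2042, 0.1239]
tcp_rot: [[-0.042, 0.94, 0.34], [0.999, 0.039, 0.016], [0.001, 0.34, -0.94]]
ft_force: [-0.2, 0.4, -4.4]
finger_gap: 0.0136
finger_force: 30.0
```

Emit:
arm_command --pt "0 0 0 0.05 0 0 0" --pt "0 0 0 0.1 0 0 0" --pt "0 0 0 0.1 0 0 0"

```text
clock: 7.58
eef_pos: [0.5562, -0.2042, 0.1231]
tcp_rot: [[-0.042, 0.939, 0.34], [0.999, 0.039, 0.016], [0.001, 0.34, -0.94]]
ft_force: [-0.9, 0.6, -3.6]
finger_gap: 0.0136
finger_force: 30.0
```

```bash
python3 -c "
from h import *
where();goto(tcp_for(12.2,.6,5),toolR(YAW))"
```

```text
tmpl deck mm [11.92  0.73 10.53] roterr deg [0.1  0.07 0.02] F deck [-2.04  0.63 -3.08] M [-0.09  0.47 -0.03] t 7.5833 gap 0.013595705896584584
shift cm [-0.01  0.03  0.55] rot [-0.0018 -0.0012 -0.0003] |d| 0.55 deg 0.1
```

Emit:
arm_command --pt "0 0 0.02 0.08 0 0 0" --pt "0 0 0.02 0.16 0 0 0" --pt "0 0 0.02 0.24 0 0 0" --pt "0 0 0.02 0.32 0 0 0" --pt "0 0 0.02 0.32 0 0 0"

```text
clock: 8.0
eef_pos: [0.5575, -0.2041, 0.1201]
tcp_rot: [[-0.042, 0.94, 0.34], [0.999, 0.039, 0.016], [0.001, 0.34, -0.94]]
ft_force: [-0.2, -0.2, -3.4]
finger_gap: 0.0137
finger_force: 30.0
```

```bash
python3 -c "
from h import *
where()"
```

```text
tmpl deck mm [12.06  0.74  7.26] roterr deg [0.11 0.07 0.02] F deck [-1.37 -0.18 -3.07] M [-0.06  0.51  0.03] t 8.0 gap 0.013729340698314427
```

Below the head tops with no contact. Going on down gently to the deck.

Emit:
arm_command --pt "0 0 0 0.1 0 0 0" --pt "0 0 0 0.2 0 0 0" --pt "0 0 0 0.3 0 0 0" --pt "0 0 0 0.4 0 0 0" --pt "0 0 0 0.48 0 0 0"

```text
clock: 8.42
eef_pos: [0.5592, -0.2041, 0.1156]
tcp_rot: [[-0.042, 0.939, 0.34], [0.999, 0.039, 0.016], [0.001, 0.34, -0.94]]
ft_force: [-0.4, 0.8, -3.6]
finger_gap: 0.0138
finger_force: 30.0
```

Emit:
arm_command --pt "0 0 0 0.06 0 0 0" --pt "0 0 0 0.12 0 0 0" --pt "0 0 0 0.12 0 0 0"

```text
clock: 8.67
eef_pos: [0.5596, -0.2041, 0.1145]
tcp_rot: [[-0.042, 0.939, 0.34], [0.999, 0.039, 0.016], [0.001, 0.34, -0.94]]
ft_force: [-0.6, -0.4, -3.1]
finger_gap: 0.0133
finger_force: 30.0
```

```bash
python3 -c "
from h import *
where()"
```

```text
tmpl deck mm [12.12  0.73  1.33] roterr deg [0.1  0.07 0.02] F deck [-1.62 -0.33 -2.67] M [-0.14  0.47 -0.06] t 8.6667 gap 0.013325979913658722
```

Emit:
arm_command --pt "0 0 0 0.04 0 0 0" --pt "0 0 0 0.08 0 0 0" --pt "0 0 0 0.12 0 0 0" --pt "0 0 0 0.16 0 0 0" --pt "0 0 0 0.16 0 0 0"

```text
clock: 9.08
eef_pos: [0.5601, -0.2041, 0.1133]
tcp_rot: [[-0.042, 0.939, 0.34], [0.999, 0.039, 0.015], [0.001, 0.341, -0.94]]
ft_force: [-1.2, -0.2, -2.0]
finger_gap: 0.0141
finger_force: 30.0
```

```bash
python3 -c "
from h import *
where()"
```

```text
tmpl deck mm [12.18  0.71 -0.04] roterr deg [0.09 0.06 0.02] F deck [-1.8  -0.1  -1.45] M [-0.16  0.57 -0.02] t 9.0833 gap 0.014087335950338002
```

Emit:
arm_command --pt "0 0 0 0.03 0 0 0" --pt "0 0 0 0.06 0 0 0" --pt "0 0 0 0.06 0 0 0"

```text
clock: 9.33
eef_pos: [0.5602, -0.2041, 0.1129]
tcp_rot: [[-0.042, 0.939, 0.34], [0.999, 0.039, 0.015], [0.001, 0.341, -0.94]]
ft_force: [-3.0, 0.2, 0.6]
finger_gap: 0.0137
finger_force: 30.0
```

```bash
python3 -c "
from h import *
where()"
```

```text
tmpl deck mm [12.19  0.71 -0.44] roterr deg [0.08 0.06 0.01] F deck [-2.6   0.35  1.62] M [-0.16  0.58 -0.04] t 9.3333 gap 0.013731707248362578
```

Emit:
arm_command --pt "0 0 -0.3 0 0 0 0" --pt "0 0 -0.8 0 0 0 0" --pt "0 0 -1.3 0 0 0 0" --pt "0 0 -1.7 0 0 0 0" --pt "0 0 -2.0 0 0 0 0"

```text
clock: 9.75
eef_pos: [0.5415, -0.2052, 0.1061]
tcp_rot: [[-0.042, 0.939, 0.341], [0.999, 0.039, 0.015], [0.0, 0.342, -0.94]]
ft_force: [1.1, 0.5, 1.6]
finger_gap: 0.0137
finger_force: 30.0
```

Emit:
arm_command --pt "0 0 -0.1 0 0 0 0" --pt "0 0 -0.2 0 0 0 0" --pt "0 0 -0.2 0 0 0 0"

```text
clock: 10.0
eef_pos: [0.5398, -0.2053, 0.1053]
tcp_rot: [[-0.042, 0.939, 0.341], [0.999, 0.039, 0.015], [0.0, 0.341, -0.94]]
ft_force: [0.4, -0.1, 4.1]
finger_gap: 0.014
finger_force: 30.0
```

```bash
python3 -c "
from h import *
where()"
```

```text
tmpl deck mm [-9.67  0.34 -0.52] roterr deg [0.06 0.02 0.02] F deck [ 1.78 -0.1   3.72] M [-0.25  0.05 -0.07] t 10.0 gap 0.013957470727599246
```

Emit:
arm_command --pt "0 0 -0.1 -0.01 0 0 0" --pt "0 0 -0.2 -0.02 0 0 0" --pt "0 0 -0.28 -0.02 0 0 0" --pt "0 0 -0.34 -0.02 0 0 0" --pt "0 0 -0.34 -0.02 0 0 0"

```text
clock: 10.42
eef_pos: [0.5364, -0.2052, 0.1041]
tcp_rot: [[-0.042, 0.939, 0.34], [0.999, 0.039, 0.015], [0.001, 0.341, -0.94]]
ft_force: [1.1, -0.1, 2.4]
finger_gap: 0.0138
finger_force: 30.0
```

```bash
python3 -c "
from h import *
where()"
```

```text
tmpl deck mm [-13.23   0.6   -0.5 ] roterr deg [0.08 0.05 0.01] F deck [ 1.85 -0.12  1.88] M [-0.27 -0.2  -0.03] t 10.4167 gap 0.013782671563508793
```

Emit:
arm_command --pt "0 0 -0.03 0 0 0 0" --pt "0 0 -0.06 0 0 0 0" --pt "0 0 -0.09 0 0 0 0" --pt "0 0 -0.09 0 0 0 0"

```text
clock: 10.75
eef_pos: [0.5357, -0.2052, 0.1039]
tcp_rot: [[-0.042, 0.939, 0.34], [0.999, 0.039, 0.015], [0.001, 0.341, -0.94]]
ft_force: [0.7, -0.5, 2.9]
finger_gap: 0.014
finger_force: 30.0
```

```bash
python3 -c "
from h import *
where()"
```

```text
tmpl deck mm [-13.96   0.63  -0.49] roterr deg [0.07 0.05 0.02] F deck [ 1.67 -0.5   2.47] M [-0.29 -0.27 -0.02] t 10.75 gap 0.013996319190154528
```

Emit:
arm_command --pt "0 0 -0.03 0 0 0 0" --pt "0 0 -0.06 0 0 0 0" --pt "0 0 -0.08 0 0 0 0" --pt "0 0 -0.08 0 0 0 0"

```text
clock: 11.08
eef_pos: [0.5356, -0.2052, 0.104]
tcp_rot: [[-0.042, 0.939, 0.342], [0.999, 0.039, 0.015], [0.001, 0.342, -0.94]]
ft_force: [4.3, 1.4, 2.9]
finger_gap: 0.014
finger_force: 30.0
```

```bash
python3 -c "
from h import *
where()"
```

```text
tmpl deck mm [-14.06   0.59  -0.35] roterr deg [0.01 0.04 0.03] F deck [5.04 1.24 1.22] M [-0.04 -0.67  0.04] t 11.0833 gap 0.01396668369318959
```

Walls have met the necks: motion stopped and the x force rose. One small further push makes sure both sides are seated.

Emit:
arm_command --pt "0 0 -0.03 0 0 0 0" --pt "0 0 -0.06 0 0 0 0" --pt "0 0 -0.06 0 0 0 0"

```text
clock: 11.33
eef_pos: [0.5355, -0.2053, 0.1041]
tcp_rot: [[-0.042, 0.939, 0.342], [0.999, 0.039, 0.015], [0.001, 0.343, -0.939]]
ft_force: [6.2, 2.3, 2.8]
finger_gap: 0.0144
finger_force: 30.0
```

```bash
python3 - <<'E'
from h import *
where()
im=snap("wrist","w4.png"); cv2.imwrite("pics/w4c.png",cv2.resize(im[120:300,220:440],None,fx=3,fy=3,interpolation=cv2.INTER_CUBIC))
E
```

```text
tmpl deck mm [-14.12   0.56  -0.26] roterr deg [-0.05  0.03  0.04] F deck [6.91 2.07 0.44] M [ 0.18 -0.92  0.11] t 11.3333 gap 0.01435120049791437
```

View pics/w4c.png

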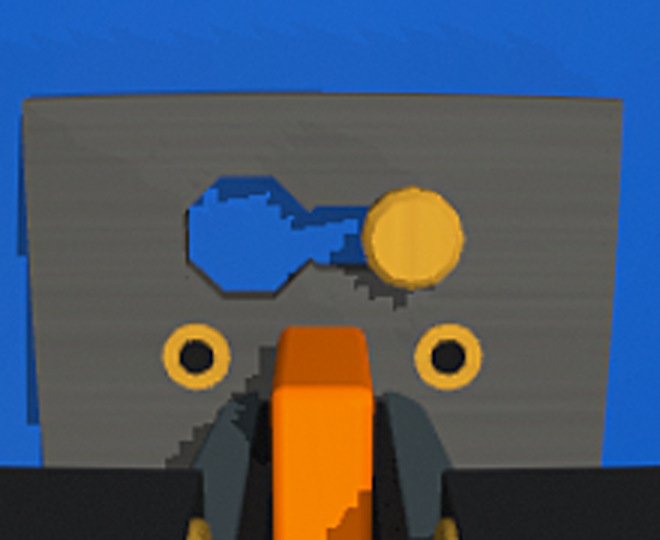

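The wrist crop shows the stud head at crop (413,238), over the narrow end, with the plate flat and seated. Releasing.

Emit:
arm_command --pt "5 0 0 0.03 0 0 0" --pt "5 0 0 0.03 0 0 0" --pt "5 0 0 0.03 0 0 0" --pt "5 0 0 0 0 0 0" --pt "5 0 0 0 0 0 0"

```text
clock: 11.8
eef_pos: [0.5334, -0.2049, 0.1027]
tcp_rot: [[-0.042, 0.94, 0.338], [0.999, 0.039, 0.016], [0.002, 0.339, -0.941]]
ft_force: [-0.3, -0.5, -0.4]
finger_gap: 0.0445
finger_force: 0.0
```

Emit:
arm_command --pt "5 0 0 -0.5 0 0 0" --pt "5 0 0 -2 0 0 0" --pt "5 0 0 -5 0 0 0" --pt "5 0 0 -9 0 0 0" --pt "5 0 0 -12 0 0 0"

```text
clock: 12.22
eef_pos: [0.4927, -0.2071, 0.2184]
tcp_rot: [[-0.042, 0.939, 0.341], [0.999, 0.04, 0.015], [0.0, 0.341, -0.94]]
ft_force: [1.1, -1.4, -0.1]
finger_gap: 0.0499
finger_force: 0.0
```

Emit:
arm_command --pt "5 0 0 0 0 0 0" --pt "5 0 0 0 0 0 0" --pt "5 0 0 0 0 0 0"

```text
clock: 12.47
eef_pos: [0.4928, -0.2068, 0.2156]
tcp_rot: [[-0.042, 0.94, 0.339], [0.999, 0.039, 0.016], [0.002, 0.34, -0.941]]
ft_force: [-0.2, -0.3, -0.7]
finger_gap: 0.0498
finger_force: 0.0
```

```bash
python3 - <<'E'
from h import *
where()
snap("wrist","w5.png")
E
```

```text
tmpl deck mm [-16.09   0.86 119.17] roterr deg [0.15 0.09 0.03] F deck [-0.47 -0.34 -0.55] M [-0.1   0.23  0.01] t 12.4667 gap 0.04984057062095699
```

View pics/w5.png

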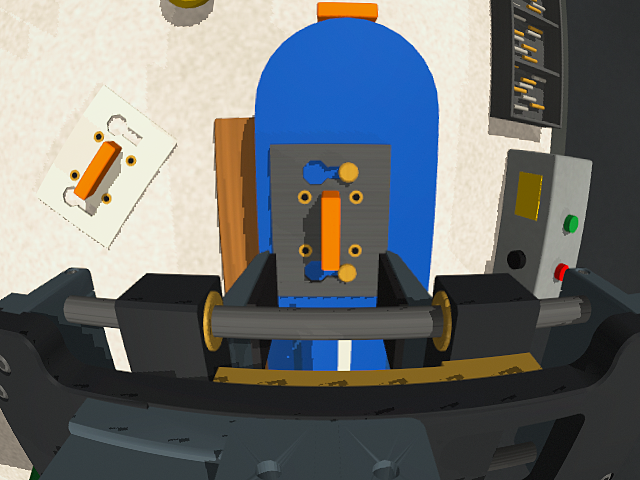

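Both stud heads, at (347,172) and (346,272), sit at the narrow ends. The plate is flat and the gripper is clear of it. Handing in.

```bash
python3 -c "
from h import *
print(workorder.hand_in())"
```

```text
the job is handed in; nothing more can be done
None
```

The template lies flat on the deck with both studs felt fully home in the narrow keyhole ends. I let go, backed the gripper clear and handed the job in at about 12.5 s; force readings stayed under 8 N throughout, and no verdict came back.

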